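# Open the counterweighted press and slide the cast tile out to dry

## Robot

A 6-joint arm with a two-finger parallel gripper is mounted at the origin on the work surface. World frame = base frame: x ahead of the robot, y to its left, z up, the work surface at z = 0. Lengths are in m, angles in degrees, forces in N, time in s.
With the tool pointing down it reaches from about 0.25 to 0.725 m from the base axis. Payload 9.7 kg.
Tool frame: the origin (TCP) lies between the finger pads; the fingertips stand 19 mm ahead of it and the grasp point (between the pads) is the TCP; z points along the fingers, y is the line along which they close (so a half turn about z gives the same grasp; the last joint's range is limited). The gripper opens to 85 mm and grips with 20 to 120 N. Pads are 22 mm wide; open, the fingers measure 114 mm over their backs; the gripper's body (76 mm by 85 mm) begins 54 mm behind the grasp point. The pads swing forward as they close: fully open they stand 13 mm farther back than shut.
Start: joints at [-71.448, 4.979, 10.078, 95.1, 0, 90], TCP at [0.175, -0.521, 0.25] pointing down, gripper open.
Joint ranges: [-179.16, 179.16], [-48.56, 103.87], [-65.8, 70.77], [-126.05, 130.52], [-82.76, 87.17], [-180, 180]. Speed limits (degrees/s): [127.2, 127.2, 147.25, 180, 180, 180].

## Interface

Orientations are given as [roll, pitch, yaw] about the fixed x, y, z axes, in that order (R = Rz(yaw) Ry(pitch) Rx(roll)).
In Python, from workcell import telemetry, camera, calibration, workorder gives the robot as it stands.
- The arm moves only by the tool play_rows, never from a script. Its argument "increments" is a list of rows, each a list of 3 entries, a list of its own where there are three numbers: the shift along the tool's x, y, z in mm, then the turn, a rotation vector about the tool's x, y, z in degrees, then the closure, from 0 (fully open) to 1 (shut). In form: [[[x, y, z], [ax, ay, az], jaw], ...]. A call has 1 to 20 rows; each row is the pose to reach, as a shift and turn from the pose commanded when the call began, along the tool's axes at that moment; what a row does not reach only later rows make up. A row lasts 1/10 s, in which the tool goes at most 50 mm and 8.59 degrees, less where a joint would pass 70% of its speed; a pose out of reach is approached as far as the arm can. A call with a gripper value outside its range is refused whole. The fingers move at their own pace and stop on an object; "grip_force" is the grip in N (left out, the last holds). Time passes only in rows, so rows that repeat a pose let the fingers close. It gives the time, the measured TCP pose, the force, the opening and the grip force at its end, in the units of the state.
- telemetry.get_obs(): the state, without advancing time (a new reading comes with each control period).
- camera(name): name is "scene" or "top" or "wrist"; returns (picture, depth): 384x512x3 uint8, red, green, blue; 384x512 float32, m along the optical axis (not along the pixel's ray), 0 where there is no reading.
- calibration(name): a dict with "vertical_fov" (degrees; the focal length in pixels is half the picture's height over the tangent of half this angle, whatever the lens; pixels are square), "cx", "cy" (the principal point, pixels), "rvec" (rotation vector, rad) and "tvec" (3), from world to camera coordinates, as OpenCV has them; the wrist camera has in their place "hand_eye" (4x4, takes a point from camera to tool coordinates, whose origin is the TCP and whose axes are the flange's). Camera axes: x right, y down, z forward; pixel columns grow to the right and rows downward; lengths in m; the calibration is good to about 2 mm. A picture is of the moment at which its call begins: read the wrist's pose just before it. calibration takes no time and is no camera call.
- workorder.job_done(): hands the job in; it is judged then, once.
The state is a dict: "time": time; "q": joint angles; "qd": joint speeds; "joint_efforts": joint torques, N m; "ee_pos": TCP position; "tcp_rot": TCP orientation; "wrist_force": force on the tool from outside, world axes, zero at the start; "torque": the same for the moment, N m; "opening": finger opening in m; "grasp_force": force on a finger pad.
Only numpy, scipy, OpenCV 4.12 (cv2) and the standard library are available. Lean on these libraries where they do the work, as an engineer would, in place of code of your own. Each camera call takes 0.05 s, during which the arm holds its last target. There are 200 camera calls.

## Task

Push the red-handled arm of the tile press up past its balance point so that it stays raised by itself, then slide the white cast tile sideways out of the press, without lifting it, to the middle of the blue felt pad. Leave everything else on the bench where it is, and finish with the arm still raised.

Things in the scene. Friction and masses are not known exactly. Their poses are not given: they have to be found in the camera images.
- press: bench press fixed to the table: grey base plate, top at z = 8 mm, with two green cheeks 100 mm high. Origin on the table surface under the middle of the lowered pad; x runs from the handle towards the hinge, y to the left, z up. The plate spans x -60 to +185 mm, y -60 to +60 mm; the cheeks x 132 to 168 mm, y +-50 mm.
- press_arm (a joint): angle of the cranked yellow arm, rad: 0 = lowered, grows as the handle is pushed up and over towards the hinge; 1.83 = fully raised, leaning back. Below about 0.88 rad (its balance point) it falls back to 0, above it falls on, slowly damped, to 1.83 and stays; the first push takes about 0.8 N at the handle square to the arm's radius.
- hinge (a point): centre of the arm's hinge axis, parallel to the press's y axis; in the press's frame at x = +150 mm, z = 85 mm. Arm about 1.1 kg with its steel counterweight behind the hinge. Lowered, it runs level 160 mm from the hinge towards the handle at z = 85 mm, then climbs at 45 degrees to the handle.
- pad (a point): fixed point: middle of the underside of the dark steel pad when lowered, 2 mm above the tile (press frame x = 0, z = 30 mm). The pad, 76 x 94 mm, hangs under the arm and moves with it; a 12 mm deep lip along each side (y = +-44 mm) keeps the tile from sliding sideways until it is raised. Fully raised, the pad stands upright above press x = +110 to +155 mm, clear of the tile.
- handle (a point): centre of the red T handle at the end of the arm: a round bar 22 mm thick and 130 mm long, parallel to the press's y axis, with the 22 mm wide arm joining it at its middle. With the arm lowered it is at x = -90, z = 165 mm in the press's frame; it moves on an arc of 253 mm radius about the hinge.
- tile: white cast tile with coloured petals, 76 x 76 mm and 20 mm thick, 0.10 to 0.19 kg, loose; origin at the centre of its underside. It lies flat on the base plate at the press's origin (within 2 mm), sides parallel to the press.
- felt: blue felt pad for drying, 170 x 170 mm, 6 mm thick, fixed to the table beside the base plate, on its left or its right (centre 150 mm from the press's origin along its y axis, within 10 mm; the gap to the plate is about 5 mm and its top lies 2 mm lower than the plate's). Origin at the centre of its underside.
- flower_tray: bystander: small open wooden tray of flower heads, 130 x 80 x 30 mm, loose, on the other side of the press from the felt, about 105 to 195 mm from the press's centre line (80 mm side across). Origin at the centre of its underside.
- bottle: bystander: white bottle, 60 mm diameter, 160 mm high, standing; origin at the centre of its underside.
- jar: bystander: glass jar with wooden cap, 64 mm diameter, 85 mm high, standing; origin at the centre of its underside.
- brush: bystander: brush 160 mm long lying flat; origin at its underside near mid length, x axis along it.
- spatula: bystander: spatula 170 mm long lying flat; origin at its underside near mid length, x axis along it.
- bowl: bystander: white bowl, 110 mm across, 45 mm high; origin at the centre of its underside.
- mug: bystander: terracotta mug, 80 mm across, 90 mm high; origin at the centre of its underside.

How it is judged (in metres and radians):
On the way, in this order (a step that is already met when the one before it is completed fails the run):
1. the press arm is raised past its balance point and leaning back (beyond 1.5 rad) (value of joint press_arm above 1.5 rad), for 0.3 s.
2. the tile lies in the middle of the felt pad (x of tile in the frame of felt between -0.03 and 0.03 m and y of tile in the frame of felt between -0.03 and 0.03 m), for 0.2 s.
At the end, for the whole second after the job is handed in: The arm stays raised by itself (joint above 1.5 rad, still); the tile lies flat and at rest on the felt, its centre within 30 mm of the felt's centre along each of the felt's sides (all of step 2 and value of joint press_arm above 1.5 rad and velocity of joint press_arm between -0.1 and 0.1 rad/s and height (world z) of tile below 0.009 m and angle between tile's own z axis and vertical below 0.06 rad and linear speed of tile below 0.01 m/s); the robot touches nothing.
It fails at once if the tile is lifted, carried or tipped (height (world z) of tile above 0.025 m or angle between tile's own z axis and vertical above 0.35 rad).
It fails at once if a bystander (tray, bottle, jar, brush, spatula, bowl or mug) is moved by more than 30 mm (distance of any of flower_tray, bottle, jar, brush, spatula, bowl, mug from where it was at the start of the episode above 0.03 m).
It also fails if it takes over 58 s, if anything falls off the work surface, if the arm or the gripper's body presses on something with over 40 N, if the wrist force passes 120 N, or if a joint passes its speed limit or range.

## Working session

There is one attempt and no reset: what is moved stays moved. The work goes in short steps, Python scripts to look and compute and a tool call to move; the robot and the scene stay as the last step left them, time stands still between calls to the robot, and variables do not carry over. Pictures are saved under pics/ and viewed, at most 10 in all, crops included, and the job is handed in when it is done.

Besides the shell and the picture viewer there is one more tool, called by a JSON object that holds its "op" and its "data", one argument or row to a line. play_rows: Moves the arm, as the interface text tells. Its arguments: {"type":"object","properties":{"increments":{"type":"array"},"grip_force":{"type":"number"}},"required":["increments"]}

```bash
ls; mkdir -p pics
python3 - <<'E'
from workcell import telemetry,camera,calibration
import cv2,numpy as np
for n in("scene","top"):
    p,d=camera(n); np.savez(f"{n}.npz",p=p,d=d); cv2.imwrite(f"pics/{n}0.png",p[:,:,::-1]); print(n,calibration(n))
print(calibration("wrist")); print(telemetry.get_obs())
E
```

```text
pics
scene {'vertical_fov': 51.255756395164084, 'cx': 252.78398281079416, 'cy': 195.19609773997377, 'rvec': array([ 2.24292915,  1.02778763, -0.39254082]), 'tvec': array([-0.39690261, -0.23791648,  1.55044375])}
top {'vertical_fov': 44.85068067891118, 'cx': 261.9633376586796, 'cy': 186.88801136105687, 'rvec': array([ 2.16404953, -2.10702735,  0.19892665]), 'tvec': array([-0.02018629,  0.60617693,  1.67704055])}
{'vertical_fov': 63.07440828948933, 'cx': 256.07896781608525, 'cy': 195.21303839727852, 'hand_eye': array([[-6.34394740e-05, -9.64618939e-01, -2.63648059e-01,
         6.62294322e-02],
       [ 9.99999997e-01, -7.02273392e-05,  1.63215599e-05,
         2.18636122e-04],
       [-3.42593875e-05, -2.63648057e-01,  9.64618941e-01,
        -1.25013235e-01],
       [ 0.00000000e+00,  0.00000000e+00,  0.00000000e+00,
         1.00000000e+00]])}
{'time': 0.1, 'q': array([-7.14477877e+01,  5.00677331e+00,  1.00389640e+01,  9.50977698e+01,
       -1.77591356e-03,  9.00006968e+01]), 'qd': array([-0.06475643, -0.00311536,  0.20084059,  0.07917519, -0.01656394,
        0.00390251]), 'joint_efforts': array([ 3.03919187e-04, -5.21562195e+01,  4.65654624e+01,  1.60482799e-02,
        1.42759387e-05,  8.14272681e-06]), 'ee_pos': array([ 0.17493018, -0.52125811,  0.24966495]), 'tcp_rot': array([-1.79934421e+02,  1.77670991e-03,  1.85515176e+01]), 'wrist_force': array([0.55406103, 0.43188122, 0.81218845]), 'torque': array([ 0.03711895,  0.01941753, -0.08146322]), 'grasp_force': 0.0, 'opening': 0.08563657538038877}
```

View pics/top0.png

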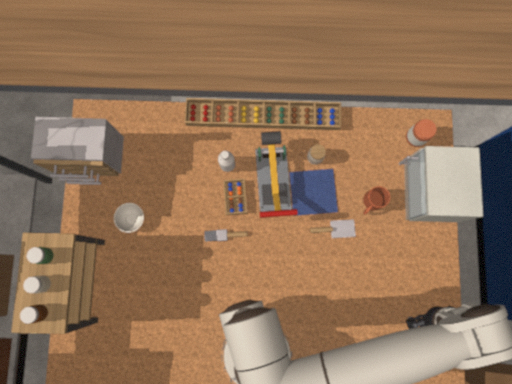

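View pics/scene0.png

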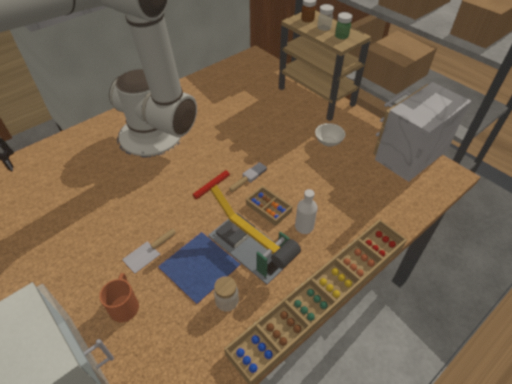

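The top view shows the press near (275,180), its handle on the robot's side at (278,213). The felt is on its right (315,192), the tray on its left (236,197), and the jar at (316,153). Next I measure these.

```bash
cat > h.py <<'E'
import numpy as np,cv2
from workcell import telemetry,camera,calibration
from scipy.spatial.transform import Rotation as R
def cam(n,obs=None):
    c=calibration(n); f=192/np.tan(np.radians(c["vertical_fov"]/2))
    if n=="wrist":
        T=np.eye(4);T[:3,:3]=R.from_euler("xyz",obs["tcp_rot"],degrees=True).as_matrix();T[:3,3]=obs["ee_pos"]
        T=T@c["hand_eye"]; return f,c["cx"],c["cy"],T[:3,:3],T[:3,3]
    A=R.from_rotvec(c["rvec"]).as_matrix(); return f,c["cx"],c["cy"],A.T,-A.T@c["tvec"]
def ray(C,uv):
    f,cx,cy,A,o=C; uv=np.atleast_2d(uv).astype(float)
    return np.c_[(uv[:,0]-cx)/f,(uv[:,1]-cy)/f,np.ones(len(uv))]@A.T
def onplane(C,uv,z): 
    r=ray(C,uv); return C[4]+r*((z-C[4][2])/r[:,2])[:,None]
def pts(C,m,d):
    v,u=np.nonzero(m&(d>0)); return C[4]+ray(C,np.c_[u,v])*d[v,u][:,None]
def big(m):
    n,l,s,_=cv2.connectedComponentsWithStats(m.astype(np.uint8)); return l==1+np.argmax(s[1:,4])
def hsv(p): return [x.astype(int) for x in cv2.split(cv2.cvtColor(p,cv2.COLOR_RGB2HSV))]
E
python3 - <<'E'
from h import *
np.set_printoptions(precision=4,suppress=True)
roi={"top":(210,120,360,250),"scene":(120,130,330,320)}
for n in("top","scene"):
    z=np.load(n+".npz");p,d=z["p"],z["d"];C=cam(n);h,s,v=hsv(p)
    x0,y0,x1,y1=roi[n];k=np.zeros(h.shape,bool);k[y0:y1,x0:x1]=1
    red=big(k&((h<6)|(h>174))&(s>170)&(v>90)); q=pts(C,red,d)
    print(n,"red",red.sum(),q.mean(0),q.min(0),q.max(0))
    rc=cv2.minAreaRect(np.argwhere(red)[:,::-1].astype(np.float32)); print(rc)
    b=big(k&(h>100)&(h<125)&(s>120)&(v>60)); rc=cv2.approxPolyDP(cv2.findContours(b.astype(np.uint8),0,2)[0][0],8,True)[:,0]
    print("felt",b.sum(),rc.tolist(),onplane(C,rc,.006)); q=pts(C,b,d);print(q.mean(0))
    ye=big(k&(h>18)&(h<30)&(s>170)&(v>120));q=pts(C,ye,d);print("yellow",ye.sum(),q.mean(0)); c=q[:,:2]-q[:,:2].mean(0);w=np.linalg.svd(c,full_matrices=False)[2][0];print("dir",np.degrees(np.arctan2(w[1],w[0])), q[q[:,0]>q[:,0].mean()].mean(0))
p=np.load("top.npz")["p"][120:250,200:400,::-1]; cv2.imwrite("pics/top1.png",cv2.resize(p,None,fx=4,fy=4,interpolation=2))
E
```

```text
top red 173 [ 0.4955 -0.06    0.1747] [ 0.4842 -0.1221  0.1642] [0.5079 0.0016 0.1851]
((278.00665283203125, 213.09957885742188), (4.722848892211914, 36.319374084472656), 86.18592071533203)
felt 14 [[229, 183]] [[0.6263 0.1219 0.006 ]]
[0.6111 0.1175 0.0208]
yellow 325 [ 0.6407 -0.0451  0.1005]
dir -174.25272966163422 [ 0.7002 -0.0392  0.0919]
scene red 215 [ 0.5033 -0.0644  0.173 ] [ 0.4884 -0.1257  0.1645] [0.5152 0.     0.1788]
((210.6610565185547, 184.03616333007812), (5.5585761070251465, 41.02167892456055), 53.84181594848633)
felt 14 [[278, 208]] [[0.5984 0.1174 0.006 ]]
[0.6126 0.1146 0.0182]
yellow 648 [ 0.6208 -0.0505  0.1058]
dir 5.943066796507219 [ 0.6859 -0.0438  0.0926]
```

View pics/top1.png

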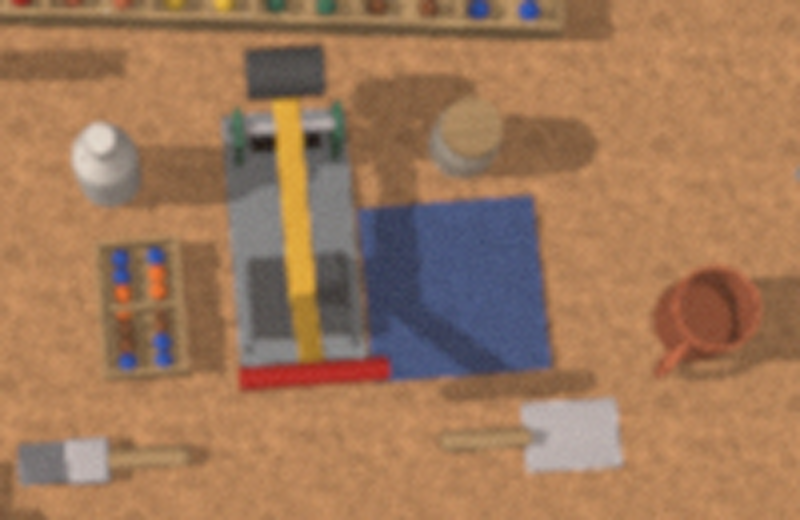

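Run:
```python
from h import *
np.set_printoptions(precision=4,suppress=True)
C=cam("top");g=lambda uv,z:onplane(C,np.array(uv)/4+[200,120],z)
F=g([[360,210],[532,197],[552,370]],.006);print("felt",F,(F[0]+F[2])/2)
for a,b in((1,0),(1,2)):
    w=F[b]-F[a];print(np.degrees(np.arctan2(w[1],w[0])))
p=np.load("top.npz")["p"];h,s,v=hsv(p);k=np.zeros(h.shape,bool);k[120:250,200:400]=1
b=big(k&(h>105)&(h<125)&(s>100)&(v>40)); b[:,:285]=0;c=cv2.minAreaRect(np.argwhere(b)[:,::-1].astype(np.float32));print(b.sum(),c,onplane(C,cv2.boxPoints(c),.006))
red=big(k&((h<6)|(h>174))&(s>170)&(v>90));c=cv2.minAreaRect(np.argwhere(red)[:,::-1].astype(np.float32));B=onplane(C,cv2.boxPoints(c),.168);print("handle",B.mean(0),B)
print("plate TL,BR,TR",g([[224,120],[368,358],[350,120]],.008)); print("jar",g([[472,125]],.085),"spat/mug",g([[620,470],[655,372]],0.005))
print("tray",g([[187,375],[100,245]],.03),"bottle",g([[100,137]],.16))
C2=cam("scene");z=np.load("scene.npz");h,s,v=hsv(z["p"]);b=big((h>105)&(h<125)&(s>100)&(v>40)&(np.indices(h.shape)[0]>220)&(np.indices(h.shape)[0]<305)&(np.indices(h.shape)[1]>140)&(np.indices(h.shape)[1]<245))
c=cv2.minAreaRect(np.argwhere(b)[:,::-1].astype(np.float32));x=cv2.approxPolyDP(cv2.findContours(b.astype(np.uint8),0,2)[0][0],6,True)[:,0];print(b.sum(),x.tolist(),onplane(C2,x,.006))
```

```text
felt [[ 0.6739 -0.1108  0.006 ]
 [ 0.6914 -0.2765  0.006 ]
 [ 0.5242 -0.2953  0.006 ]] [ 0.5991 -0.203   0.006 ]
96.02988787565486
-173.57312502600413
690 ((318.75311279296875, 191.28195190429688), (41.03410720825195, 29.50731086730957), 84.47245788574219) [[ 0.6761 -0.1573  0.006 ]
 [ 0.6905 -0.2705  0.006 ]
 [ 0.5324 -0.2855  0.006 ]
 [ 0.5185 -0.174   0.006 ]]
handle [ 0.4964 -0.0604  0.168 ] [[ 0.4987  0.0025  0.168 ]
 [ 0.5104 -0.1219  0.168 ]
 [ 0.4941 -0.1232  0.168 ]
 [ 0.4825  0.001   0.168 ]]
plate TL,BR,TR [[ 0.7587  0.0223  0.008 ]
 [ 0.5307 -0.1204  0.008 ]
 [ 0.7622 -0.0996  0.008 ]]
jar [[ 0.7407 -0.2078  0.085 ]] spat/mug [[ 0.4315 -0.3593  0.005 ]
 [ 0.5251 -0.3935  0.005 ]]
tray [[0.5073 0.0499 0.03  ]
 [0.6282 0.1357 0.03  ]] bottle [[0.7008 0.1302 0.16  ]]
1340 [[171, 261], [176, 272], [169, 273], [196, 300], [226, 272], [201, 255], [176, 268]] [[ 0.5397 -0.2543  0.006 ]
 [ 0.5799 -0.2635  0.006 ]
 [ 0.5695 -0.2804  0.006 ]
 [ 0.6881 -0.2703  0.006 ]
 [ 0.6734 -0.1553  0.006 ]
 [ 0.5803 -0.176   0.006 ]
 [ 0.5689 -0.2562  0.006 ]]
```

The press yaw is about 5.7°, with its origin near (0.586, -0.053). The felt centre is near (0.600, -0.202). I'll straddle the arm with half-open fingers at a 45° pitch and push the handle along its arc. First I go to a waypoint behind the handle.

{"op": "play_rows", "data": {
  "increments": [
    [[344, -357, 0], [0, 0, 12.85], 0.3],
    [[344, -357, 0], [0, 0, 12.85], 0.3],
    [[344, -357, 0], [0, 0, 12.85], 0.3],
    [[344, -357, 0], [0, 0, 12.85], 0.3],
    [[344, -357, 0], [0, 0, 12.85], 0.3],
    [[344, -357, 0], [0, 0, 12.85], 0.3],
    [[344, -357, 0], [0, 0, 12.85], 0.3],
    [[344, -357, 0], [0, 0, 12.85], 0.3],
    [[344, -357, 0], [0, 0, 12.85], 0.3],
    [[344, -357, 0], [0, 0, 12.85], 0.3],
    [[344, -357, 0], [0, 0, 12.85], 0.3],
    [[344, -357, 0], [0, 0, 12.85], 0.3],
    [[344, -357, 0], [0, 0, 12.85], 0.3],
    [[344, -357, 0], [0, 0, 12.85], 0.3]
  ]
}}

```text
time: 1.5
ee_pos: [0.3871, -0.0747, 0.2503]
tcp_rot: [180.0, 0.0, 5.6]
wrist_force: [-0.6, -0.1, -0.2]
opening: 0.0599
grasp_force: 0.0
```

{"op": "play_rows", "data": {
  "increments": [
    [[0, 0, 0], [0, 8, 0], 0.3],
    [[0, 0, 0], [0, 16, 0], 0.3],
    [[0, 0, 0], [0, 24, 0], 0.3],
    [[0, 0, 0], [0, 32, 0], 0.3],
    [[0, 0, 0], [0, 40, 0], 0.3],
    [[0, 0, 0], [0, 45, 0], 0.3],
    [[0, 0, 0], [0, 45, 0], 0.3],
    [[0, 0, 0], [0, 45, 0], 0.3]
  ]
}}

```text
time: 2.3
ee_pos: [0.4217, -0.1013, 0.2617]
tcp_rot: [-178.3, -42.6, 5.5]
wrist_force: [-0.1, -0.0, -0.3]
opening: 0.0599
grasp_force: 0.0
```

Run:
```python
from h import *
o=telemetry.get_obs();p,d=camera("wrist");np.savez("w1.npz",p=p,d=d);cv2.imwrite("pics/w1.png",p[:,:,::-1])
print(o["time"],o["q"],o["ee_pos"],o["tcp_rot"],o["opening"],o["wrist_force"])
h,s,v=hsv(p);red=big(((h<6)|(h>174))&(s>150)&(v>60));C=cam("wrist",o);q=pts(C,red,d)
print(red.sum(),q.min(0),q.max(0),np.median(q,0)); c=q[:,:2]-q[:,:2].mean(0);print(np.linalg.svd(c,full_matrices=False)[2][0])
```

```text
2.3 [-27.48618773 -48.53364799 -37.52370017  64.12707825  23.19053587
 154.14596594] [ 0.42174501 -0.10134098  0.26170451] [-178.30751624  -42.6457542     5.53538093] 0.05989026931741591 [-0.14509399 -0.04693884 -0.26475548]
4112 [ 0.47908533 -0.125294    0.00684655] [0.57147212 0.08862455 0.17897118] [ 0.49225532 -0.06188628  0.17529928]
[ 0.09086715 -0.99586302]
```

View pics/w1.png

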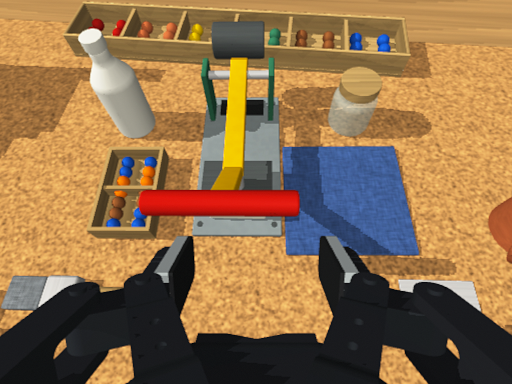

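The wrist view shows the red handle centred at about (220,203), with the arm between my fingers as planned. The felt is on the right and clear. Joint 2 sits at its limit, so I ease the tilt to about 35° and move forward.

{"op": "play_rows", "data": {
  "increments": [
    [[0, 0, 0], [0, -5, 0], 0.3],
    [[0, 0, 0], [0, -10, 0], 0.3],
    [[0, 0, 0], [0, -10, 0], 0.3],
    [[0, 0, 0], [0, -10, 0], 0.3]
  ]
}}

```text
time: 2.75
ee_pos: [0.4229, -0.0995, 0.2621]
tcp_rot: [-178.5, -32.8, 6.2]
wrist_force: [0.5, 0.8, -0.5]
opening: 0.0599
grasp_force: 0.0
```

```bash
cat > go.py <<'E'
import sys
from h import *
# press-frame target (px,py,pz mm), tilt deg -> increment in tool frame from current pose
px,py,pz,tilt=map(float,sys.argv[1:5]); yaw=float(sys.argv[5]) if len(sys.argv)>5 else 5.7
o=telemetry.get_obs();P=R.from_euler("z",5.7,degrees=True)
t=np.array([.586,-.053,0])+P.apply([px/1e3,py/1e3,pz/1e3])
Rc=R.from_euler("xyz",o["tcp_rot"],degrees=True);Rt=R.from_euler("z",yaw,degrees=True)*R.from_euler("x",180,degrees=True)*R.from_euler("y",tilt,degrees=True)
print("t",o["time"],"q",o["q"].round(1),"pos",o["ee_pos"].round(4),"rot",o["tcp_rot"].round(1),"F",o["wrist_force"].round(1))
print("press",(P.inv().apply(o["ee_pos"]-[.586,-.053,0])*1e3).round(1))
print("inc",(Rc.inv().apply(t-o["ee_pos"])*1e3).round(1),(Rc.inv()*Rt).as_rotvec(degrees=True).round(2))
E
python3 go.py -200 0 200 35; python3 go.py -126 0 134 35
```

```text
t 2.75 q [-23.5 -39.5 -29.2  71.7  16.9 154.2] pos [ 0.4229 -0.0995  0.2621] rot [-178.5  -32.8    6.2] F [ 0.5  0.8 -0.5]
press [-167.   -30.1  262.1]
inc [-61.2 -29.4  35.2] [-1.77  2.22  0.36]
t 2.75 q [-23.5 -39.5 -29.2  71.7  16.9 154.2] pos [ 0.4229 -0.0995  0.2621] rot [-178.5  -32.8    6.2] F [ 0.5  0.8 -0.5]
press [-167.   -30.1  262.1]
inc [-34.7 -26.3 130.7] [-1.77  2.22  0.36]
```

{"op": "play_rows", "data": {
  "increments": [
    [[-9, -7, 33], [-1, 1, 0.2], 0.3],
    [[-18, -14, 65], [-1.8, 2.2, 0.4], 0.3],
    [[-27, -20, 100], [-1.8, 2.2, 0.4], 0.3],
    [[-35, -26, 131], [-1.8, 2.2, 0.4], 0.3],
    [[-35, -26, 131], [-1.8, 2.2, 0.4], 0.3],
    [[-35, -26, 131], [-1.8, 2.2, 0.4], 0.3],
    [[-35, -26, 131], [-1.8, 2.2, 0.4], 0.3]
  ]
}}

```text
time: 3.45
ee_pos: [0.4606, -0.067, 0.1358]
tcp_rot: [179.9, -35.1, 5.6]
wrist_force: [-0.7, 0.1, 0.5]
opening: 0.0601
grasp_force: 0.0
```

```bash
python3 go.py -105 0 148 35
python3 - <<'E'
import numpy as np
# arc targets: bar center minus 22n plus 5t ; relative to contact at phi0, in tool axes (x=n, z=t)
a=np.radians(35);n=np.array([np.cos(a),np.sin(a)]);t=np.array([np.sin(a),-np.cos(a)])
f0=np.arctan2(80,240)
for th in range(0,95,5):
    f=f0+np.radians(th);d=253*np.array([-np.cos(f)+np.cos(f0),np.sin(f)-np.sin(f0)])
    print(th,(d@n).round(),(d@t).round())
E
```

```text
t 3.45 q [-14.8 -41.9 -45.8  52.7  11.5 163.1] pos [ 0.4606 -0.067   0.1358] rot [179.9 -35.1   5.6] F [-0.7  0.1  0.5]
press [-126.1   -1.5  135.8]
inc [24.3 -1.5  2.2] [ 0.15 -0.11 -0.08]
0 0.0 0.0
5 18.0 -12.0
10 38.0 -23.0
15 58.0 -32.0
20 79.0 -39.0
25 100.0 -45.0
30 122.0 -48.0
35 144.0 -50.0
40 166.0 -49.0
45 188.0 -47.0
50 210.0 -43.0
55 231.0 -37.0
60 251.0 -29.0
65 271.0 -19.0
70 290.0 -8.0
75 308.0 5.0
80 325.0 19.0
85 340.0 35.0
90 354.0 52.0
```

{"op": "play_rows", "data": {
  "increments": [
    [[12, -1, 1], [0, 0, 0], 0.3],
    [[24, -1, 2], [0, 0, 0], 0.3],
    [[33, -1, -4], [0, 0, 0], 0.3],
    [[42, -1, -10], [0, 0, 0], 0.3],
    [[52, -1, -16], [0, 0, 0], 0.3],
    [[62, -1, -21], [0, 0, 0], 0.3],
    [[72, -1, -26], [0, 0, 0], 0.3],
    [[82, -1, -30], [0, 0, 0], 0.3],
    [[92, -1, -34], [0, 0, 0], 0.3],
    [[103, -1, -37], [0, 0, 0], 0.3],
    [[103, -1, -37], [0, 0, 0], 0.3]
  ]
}}

```text
time: 4.55
ee_pos: [0.5243, -0.0593, 0.2244]
tcp_rot: [179.9, -35.0, 5.6]
wrist_force: [-2.8, 0.2, -0.9]
opening: 0.0595
grasp_force: 0.9
```

```bash
python3 go.py -105 0 148 35
python3 - <<'E'
from h import *
o=telemetry.get_obs();p,d=camera("wrist");cv2.imwrite("pics/w2.png",p[:,:,::-1])
h,s,v=hsv(p);red=big(((h<6)|(h>174))&(s>150)&(v>60));q=pts(cam("wrist",o),red,d);print(red.sum(),np.median(q,0),q.min(0),q.max(0))
E
```

```text
t 4.55 q [-11.2 -31.4 -30.6  56.9   9.5 166.1] pos [ 0.5243 -0.0593  0.2244] rot [179.9 -35.    5.6] F [-2.8  0.2 -0.9]
press [-6.200e+01 -2.000e-01  2.244e+02]
inc [-79.1  -0.1  37.8] [ 0.11 -0.04 -0.06]
18696 [ 0.53533695 -0.05627063  0.25298238] [ 0.52079522 -0.12090622  0.00079782] [0.60726373 0.16276963 0.25675072]
```

View pics/w2.png

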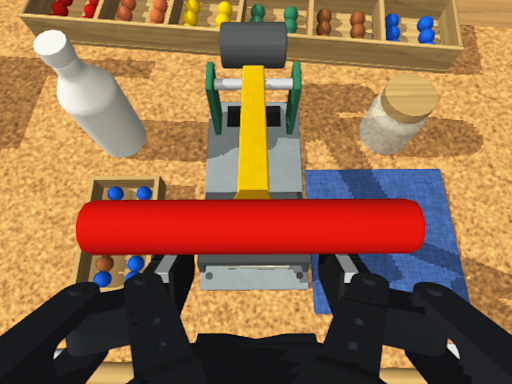

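The handle is riding on the fingers, which straddle the arm. I continue along the arc.

{"op": "play_rows", "data": {
  "increments": [
    [[10, 0, -3], [0, 0, 0], 0.3],
    [[21, 0, -6], [0, 0, 0], 0.3],
    [[32, 0, -8], [0, 0, 0], 0.3],
    [[43, 0, -9], [0, 0, 0], 0.3],
    [[54, 0, -10], [0, 0, 0], 0.3],
    [[65, 0, -11], [0, 0, 0], 0.3],
    [[76, 0, -11], [0, 0, 0], 0.3],
    [[87, 0, -10], [0, 0, 0], 0.3],
    [[98, 0, -9], [0, 0, 0], 0.3],
    [[109, 0, -8], [0, 0, 0], 0.3],
    [[120, 0, -6], [0, 0, 0], 0.3],
    [[131, 0, -4], [0, 0, 0], 0.3],
    [[142, 0, -1], [0, 0, 0], 0.3],
    [[152, 0, 2], [0, 0, 0], 0.3],
    [[162, 0, 6], [0, 0, 0], 0.3],
    [[172, 0, 10], [0, 0, 0], 0.3],
    [[182, 0, 15], [0, 0, 0], 0.3],
    [[192, 0, 20], [0, 0, 0], 0.3],
    [[192, 0, 20], [0, 0, 0], 0.3]
  ]
}}

```text
time: 6.5
ee_pos: [0.6923, -0.0427, 0.3158]
tcp_rot: [180.0, -34.9, 5.6]
wrist_force: [-0.1, 0.6, 0.4]
opening: 0.06
grasp_force: 0.0
```

```bash
python3 go.py -105 0 148 35
python3 - <<'E'
from h import *
o=telemetry.get_obs()
for n in("top","wrist"):
    p,d=camera(n)
    h,s,v=hsv(p);k=np.ones(h.shape,bool)
    if n=="top":k[:]=0;k[110:250,240:310]=1
    red=big(k&((h<6)|(h>174))&(s>150)&(v>60));q=pts(cam(n,o),red,d);print(n,red.sum(),np.median(q,0),q.min(0),q.max(0))
E
```

```text
t 6.5 q [ -6.1  -7.1  -2.7  60.1   6.6 170.4] pos [ 0.6923 -0.0427  0.3158] rot [180.  -34.9   5.6] F [-0.1  0.6  0.4]
press [106.8  -0.4 315.8]
inc [-269.7    0.    16.4] [ 0.08  0.1  -0.09]
top 227 [ 0.72485474 -0.03758848  0.34700976] [ 0.71267158 -0.09822931  0.00237259] [0.80897769 0.02506631 0.35516218]
wrist 16603 [ 0.73348159 -0.03565853  0.34848432] [ 0.72048195 -0.10025209  0.00680315] [0.9451869  0.26138331 0.35268192]
```

The handle is past balance and has left the fingers. I wait briefly, withdraw backwards along the tool axis, then check the arm.

{"op": "play_rows", "data": {
  "increments": [
    [[0, 0, -15], [0, 0, 0], 0.3],
    [[-10, 0, -35], [0, 0, 0], 0.3],
    [[-25, 0, -60], [0, 0, 0], 0.3],
    [[-45, 0, -80], [0, 0, 0], 0.3],
    [[-75, 0, -90], [0, 0, 0], 0.3],
    [[-105, 0, -90], [0, 0, 0], 0.3],
    [[-135, 0, -90], [0, 0, 0], 0.3],
    [[-160, 0, -90], [0, 0, 0], 0.3],
    [[-160, 0, -90], [0, -8, 0], 0.5],
    [[-160, 0, -90], [0, -16, 0], 0.5],
    [[-160, 0, -90], [0, -24, 0], 0.5],
    [[-160, 0, -90], [0, -32, 0], 0.5],
    [[-160, 0, -90], [0, -35, 0], 0.5],
    [[-160, 0, -90], [0, -35, 0], 0.5]
  ]
}}

```text
time: 8.0
ee_pos: [0.51, -0.0606, 0.298]
tcp_rot: [-180.0, 0.2, 5.6]
wrist_force: [0.2, 0.5, -0.9]
opening: 0.0431
grasp_force: 0.0
```

```bash
python3 go.py 0 68 200 0 95.7
python3 - <<'E'
from h import *
o=telemetry.get_obs()
p,d=camera("top");q=cv2.resize(p[110:260,200:370,::-1],None,fx=4,fy=4)
p2,d2=camera("scene");q2=cv2.resize(p2[130:320,110:350,::-1],None,fx=3,fy=3)[:,:]
cv2.imwrite("pics/b.png",q2);cv2.imwrite("pics/t2.png",q)
h,s,v=hsv(p);k=np.zeros(h.shape,bool);k[110:250,240:310]=1
red=big(k&((h<6)|(h>174))&(s>150)&(v>60));print(np.median(pts(cam("top"),red,d),0))
E
```

```text
t 8.0 q [ -6.8   1.5  11.8 100.5  -0.  167.7] pos [ 0.51   -0.0606  0.298 ] rot [-180.     0.2    5.6] F [ 0.2  0.5 -0.9]
press [-76.4   0.  298. ]
inc [ 76.6 -68.1  97.7] [ -0.18   0.16 -90.1 ]Traceback (most recent call last):
  File "<stdin>", line 7, in <module>
  File "h.py", line 18, in big
    n,l,s,_=cv2.connectedComponentsWithStats(m.astype(np.uint8)); return l==1+np.argmax(s[1:,4])
                                                                              ~~~~~~~~~^^^^^^^^^
    return _wrapfunc(a, 'argmax', axis=axis, out=out, **kwds)
    return bound(*args, **kwds)
ValueError: attempt to get argmax of an empty sequence
```

View pics/b.png

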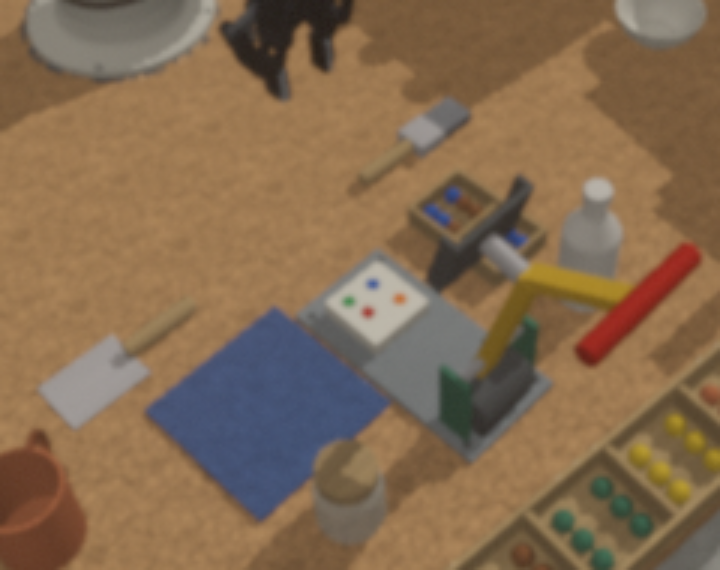

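The scene view shows the arm fully leaned back, with the handle at about (640,300) in the crop. The tile lies exposed at about (378,300) and nothing is disturbed. I turn the tool and go above the tile's left side.

{"op": "play_rows", "data": {
  "increments": [
    [[10, -10, 0], [0, 0, -8], 0.5],
    [[20, -20, 0], [0, 0, -16], 0.5],
    [[30, -30, 10], [0, 0, -24], 0.5],
    [[40, -40, 20], [0, 0, -32], 0.5],
    [[50, -50, 35], [0, 0, -40], 0.5],
    [[60, -60, 50], [0, 0, -48], 0.5],
    [[70, -68, 65], [0, 0, -56], 0.5],
    [[77, -68, 80], [0, 0, -64], 0.5],
    [[77, -68, 98], [0, 0, -72], 0.5],
    [[77, -68, 98], [0, 0, -80], 0.5],
    [[77, -68, 98], [0, 0, -88], 0.5],
    [[77, -68, 98], [0, 0, -90], 0.5],
    [[77, -68, 98], [0, 0, -90], 0.5],
    [[77, -68, 98], [0, 0, -90], 0.5]
  ]
}}

```text
time: 9.5
ee_pos: [0.5788, 0.0142, 0.2016]
tcp_rot: [179.9, 0.0, 95.5]
wrist_force: [-0.2, 0.1, 0.3]
opening: 0.0427
grasp_force: 0.0
```

```bash
cat > look.py <<'E'
from h import *
np.set_printoptions(precision=1,suppress=True)
import sys
P=R.from_euler("z",5.7,degrees=True);pf=lambda w:P.inv().apply(w-np.array([.586,-.053,0]))*1e3
z=float(sys.argv[1]) if len(sys.argv)>1 else .028
p,d=camera("scene");C=cam("scene");h,s,v=hsv(p);k=np.zeros(h.shape,bool);k[200:310,145:262]=1
def rep(n,m,z):
    c=max(cv2.findContours(m.astype(np.uint8),0,1)[0],key=cv2.contourArea);H=cv2.convexHull(c)[:,0]
    W=pf(onplane(C,H,z));r=cv2.minAreaRect(W[:,:2].astype(np.float32));print(n,np.array(r[0]),np.array(r[1]),r[2])
rep("tile",cv2.morphologyEx((k&(s<60)&(v>150)).astype(np.uint8),cv2.MORPH_OPEN,np.ones((3,3))),z)
rep("felt",k&(h>105)&(h<125)&(s>100)&(v>40),.006)
cv2.imwrite(f"pics/s_{telemetry.get_obs()['time']:.1f}.png",cv2.resize(p[150:320,110:310,::-1],None,fx=3,fy=3))
E
python3 look.py; python3 go.py 0 68 30 0 95.7
```

```text
tile [2.6 0.8] [76.6 77.1] 89.26506042480469
felt [   6.6 -149.1] [153.2 159.8] 0.7649530172348022
t 9.55 q [ 1.4  8.2  8.1 89.9 -0.  85.9] pos [0.5788 0.0143 0.2013] rot [179.9   0.   95.5] F [ 0.8  0.1 -0.4]
press [ -0.5  67.7 201.3]
inc [  0.4   0.3 171.3] [ 0.05  0.02 -0.22]
```

{"op": "play_rows", "data": {
  "increments": [
    [[0, 3, 40], [0, 0, -0.2], 0.5],
    [[0, 3, 80], [0, 0, -0.2], 0.5],
    [[0, 3, 115], [0, 0, -0.2], 0.5],
    [[0, 3, 140], [0, 0, -0.2], 0.5],
    [[0, 3, 155], [0, 0, -0.2], 0.5],
    [[0, 3, 165], [0, 0, -0.2], 0.5],
    [[0, 3, 171], [0, 0, -0.2], 0.5],
    [[0, 3, 171], [0, 0, -0.2], 0.5],
    [[0, 3, 171], [0, 0, -0.2], 0.5]
  ]
}}

```text
time: 10.45
ee_pos: [0.5826, 0.0147, 0.0304]
tcp_rot: [180.0, 0.0, 95.8]
wrist_force: [-0.1, 0.3, -0.0]
opening: 0.0423
grasp_force: 0.0
```

{"op": "play_rows", "data": {
  "increments": [
    [[-8, 0, 0], [0, 0, 0], 0.5],
    [[-13, 0, 0], [0, 0, 0], 0.5],
    [[-18, 0, 0], [0, 0, 0], 0.5],
    [[-23, 0, 0], [0, 0, 0], 0.5],
    [[-30, 0, 0], [0, 0, 0], 0.5],
    [[-37, 0, 0], [0, 0, 0], 0.5],
    [[-44, 0, 0], [0, 0, 0], 0.5],
    [[-51, 0, 0], [0, 0, 0], 0.5],
    [[-58, 0, 0], [0, 0, 0], 0.5],
    [[-65, 0, 0], [0, 0, 0], 0.5],
    [[-70, 0, 0], [0, 0, 0], 0.5],
    [[-70, 0, 0], [0, 0, 0], 0.5]
  ]
}}

```text
time: 11.65
ee_pos: [0.589, -0.0558, 0.0292]
tcp_rot: [-179.9, 0.0, 95.7]
wrist_force: [-0.7, -0.5, -0.7]
opening: 0.0429
grasp_force: 0.0
```

```bash
python3 look.py; python3 go.py 3 -101 30 0 95.7; ls -t pics|head -1
```

```text
tile [  5.9 -38.5] [49.2 48.7] 10.593585968017578
felt [  58.4 -148.2] [159.5  51.9] 89.23578643798828
t 11.7 q [-5.4 12.2 -6.4 71.5 -0.  78.9] pos [ 0.589  -0.0554  0.0291] rot [-179.9    0.    95.7] F [-0.   0.5 -0.4]
press [ 2.8 -2.7 29.1]
inc [-98.3   0.2  -0.8] [-0.08  0.03  0.04]
s_11.7.png
```

View pics/s_11.7.png

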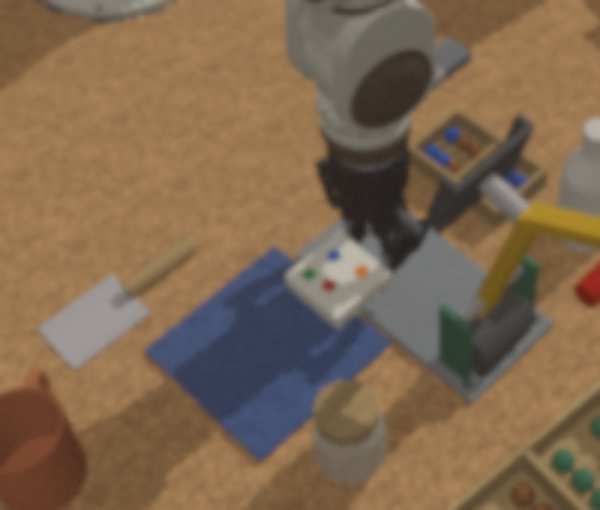

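The tile is sliding square towards the felt, at about (338,283). I continue the push.

{"op": "play_rows", "data": {
  "increments": [
    [[-5, 0, -1], [0, 0, 0], 0.5],
    [[-11, 0, -1], [0, 0, 0], 0.5],
    [[-18, 0, -1], [0, 0, 0], 0.5],
    [[-25, 0, -1], [0, 0, 0], 0.5],
    [[-32, 0, -1], [0, 0, 0], 0.5],
    [[-39, 0, -1], [0, 0, 0], 0.5],
    [[-46, 0, -1], [0, 0, 0], 0.5],
    [[-53, 0, -1], [0, 0, 0], 0.5],
    [[-60, 0, -1], [0, 0, 0], 0.5],
    [[-67, 0, -1], [0, 0, 0], 0.5],
    [[-74, 0, -1], [0, 0, 0], 0.5],
    [[-81, 0, -1], [0, 0, 0], 0.5],
    [[-87, 0, -1], [0, 0, 0], 0.5],
    [[-92, 0, -1], [0, 0, 0], 0.5],
    [[-96, 0, -1], [0, 0, 0], 0.5],
    [[-98, 0, -1], [0, 0, 0], 0.5],
    [[-98, 0, -1], [0, 0, 0], 0.5]
  ]
}}

```text
time: 13.4
ee_pos: [0.5989, -0.1527, 0.0303]
tcp_rot: [-179.9, 0.0, 95.8]
wrist_force: [0.0, -0.4, -0.1]
opening: 0.0428
grasp_force: 0.0
```

{"op": "play_rows", "data": {
  "increments": [
    [[15, 0, 0], [0, 0, 0], 0.5],
    [[30, 0, 0], [0, 0, 0], 0.5],
    [[30, 0, -40], [0, 0, 0], 0.5],
    [[30, 0, -80], [0, 0, 0], 0.5],
    [[30, 0, -120], [0, 0, 0], 0.5],
    [[30, 0, -160], [0, 0, 0], 0.5],
    [[30, 50, -160], [0, 0, 0], 0.5],
    [[30, 0, -200], [0, 0, 0], 0.5],
    [[30, -50, -200], [0, 0, 0], 0.5],
    [[30, -100, -200], [0, 0, 0], 0.5],
    [[30, -150, -200], [0, 0, 0], 0.5],
    [[30, -150, -200], [0, 0, 0], 0.5]
  ]
}}

```text
time: 14.6
ee_pos: [0.4432, -0.1366, 0.231]
tcp_rot: [-179.9, 0.0, 95.8]
wrist_force: [1.7, -1.0, -0.8]
opening: 0.0428
grasp_force: 0.0
```

```bash
python3 look.py 0.026; python3 go.py 3 -101 30 0 95.7; cp $(ls -t pics/s_*|head -1) pics/last.png
```

```text
tile [   3.8 -151. ] [74.9 75.1] 0.06580562144517899
felt [  47.9 -148.3] [ 75.1 158.3] 3.2942330837249756
t 14.65 q [-17.1  -7.1  -3.9  93.2  -0.1  67.1] pos [ 0.4438 -0.1368  0.2315] rot [-1.80e+02  1.00e-01  9.58e+01] F [ 2.8 -0.5  1. ]
press [-149.8  -69.3  231.5]
inc [-31.7 152.8 201.5] [-0.02  0.05  0.07]
```

View pics/last.png

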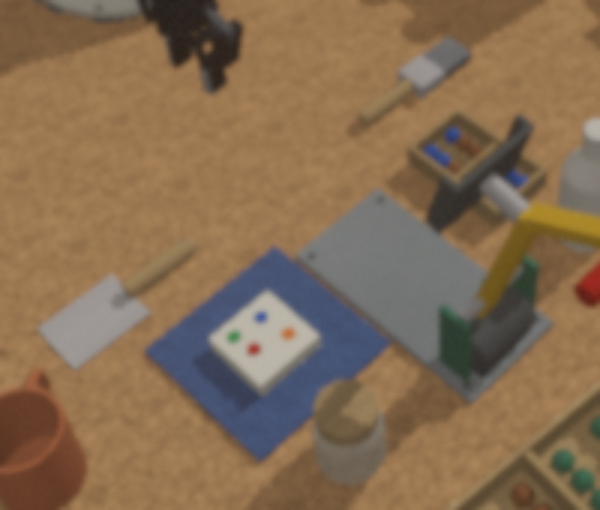

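The tile sits flat in the middle of the felt at about (265,340), the arm is raised, and the gripper is clear.

```bash
python3 -c "
from workcell import workorder;print(workorder.job_done())"
```

```text
the job is handed in; nothing more can be done
None
```

The job is handed in (no verdict was returned): the last picture showed the press arm raised by itself, the tile flat and within a few mm of the felt's middle, the gripper clear, and the bystanders in view undisturbed.

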